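# Rack the press sleeves by size

### The job

Put the three aluminium press sleeves back on the storage rail in order of size, one over each upright post: the narrowest on the post next to the tall black end block, the middle size on the middle post, the widest at the far end. Each must stand upright, right down on its post's foot plate, and be let go.

Things in the scene. Friction and masses are not known exactly. Their poses are not given: they have to be found in the camera images.
- sleeve_narrow_center (a point): press sleeve of outer diameter 26 mm: a plain bare-aluminium tube, 46 mm high, standing upright on the bench, bore 18 mm right through, edges chamfered 1.5 mm. The three sleeves differ only in outer diameter (26, 36, 46 mm). Loose, under 0.3 kg. The point is its centre, on its axis and half-way up (23 mm above its underside); z is its axis. Grip it across its outside from above.
- sleeve_middle_center (a point): press sleeve of outer diameter 36 mm: a plain bare-aluminium tube, 46 mm high, standing upright on the bench, bore 18 mm right through, edges chamfered 1.5 mm. The three sleeves differ only in outer diameter (26, 36, 46 mm). Loose, under 0.3 kg. The point is its centre, on its axis and half-way up (23 mm above its underside); z is its axis. Grip it across its outside from above.
- sleeve_wide_center (a point): press sleeve of outer diameter 46 mm: a plain bare-aluminium tube, 46 mm high, standing upright on the bench, bore 18 mm right through, edges chamfered 1.5 mm. The three sleeves differ only in outer diameter (26, 36, 46 mm). Loose, under 0.3 kg. The point is its centre, on its axis and half-way up (23 mm above its underside); z is its axis. Grip it across its outside from above.
- post_a: one of three identical fixed steel posts, 8 mm thick with a rounded tip, on a square foot plate 40x40x5 mm, on an aluminium rail (48 mm wide, 252 mm long, 10 mm high) on the bench. Origin: centre of the plate's underside, 10 mm above the bench; the plate's top is 5 mm above the origin and the post's tip 35 mm above it. z up; y runs along the rail, x across it. The posts stand in one straight row, 60 to 72 mm apart; which letter stands where in the row changes.
- post_b: one of three identical fixed steel posts, 8 mm thick with a rounded tip, on a square foot plate 40x40x5 mm, on an aluminium rail (48 mm wide, 252 mm long, 10 mm high) on the bench. Origin: centre of the plate's underside, 10 mm above the bench; the plate's top is 5 mm above the origin and the post's tip 35 mm above it. z up; y runs along the rail, x across it. The posts stand in one straight row, 60 to 72 mm apart; which letter stands where in the row changes.
- post_c: one of three identical fixed steel posts, 8 mm thick with a rounded tip, on a square foot plate 40x40x5 mm, on an aluminium rail (48 mm wide, 252 mm long, 10 mm high) on the bench. Origin: centre of the plate's underside, 10 mm above the bench; the plate's top is 5 mm above the origin and the post's tip 35 mm above it. z up; y runs along the rail, x across it. The posts stand in one straight row, 60 to 72 mm apart; which letter stands where in the row changes.
- end_block: tall black plastic end block, fixed on one end of the rail (which end changes), 40 mm across the rail, 18 mm along it, 45 mm high. Origin: centre of its underside, 10 mm above the bench; z up, y along the rail. In line with the posts; the nearest post is 45 to 51 mm away. The rail's other end has only a flat black cap, 6 mm high.
- rail: the fixed aluminium rail that carries posts and end block, 48x252x10 mm; origin: centre of its underside, y along it. Obstacle on the way: a black lead hangs to the floor 0.39 m ahead of the robot's base, 0.04 to 0.09 m left, off the bench's edge; it is stiff, so pass it only on the robot's side, arm drawn in close to its base. All work is left of it; right of it stands a machine 0.4 m high.

How it is judged:
By the outcome, as a careful person would: the job done as asked, in the order asked, and still so for the second after the job is handed in, with the robot touching nothing.
It also fails if it takes over 80 s, if anything falls off the work surface, if the arm or the gripper's body presses on something with over 40 N, if the wrist force passes 120 N, or if a joint passes its speed limit or range.

### The arm

A 6-joint arm with a two-finger parallel gripper is mounted at the origin on a cart in front of the work surface, level with it; the furniture and walls round the work are solid. World frame = base frame: x ahead of the robot, y to its left, z up, the work surface at z = 0. Lengths are in m, angles in rad, forces in N, time in s.
With the tool pointing down it reaches from about 0.35 to 0.85 m from the base axis. Payload 8.1 kg.
Tool frame: the origin (TCP) lies where the fingers leave the gripper's body, on its centre line; the fingertips stand 84 mm ahead of it and the grasp point (between the pads) lies 65 mm ahead of it; z points along the fingers, y is the line along which they close (so a half turn about z gives the same grasp; the last joint's range is limited). The gripper opens to 93 mm and grips with 3 to 60 N. Pads are 15 mm wide; open, the fingers measure 128 mm over their backs; the gripper's body (75 mm by 188 mm) begins 65 mm behind the grasp point.
Start: joints at [1.132, 0.13, 1.488, -0, 1.523, -0.085], TCP at [0.208, 0.563, 0.303] pointing down, gripper open.
Joint ranges: [-2.96, 2.96], [-0.89, 2.26], [0.02, 2.5], [-1.34, 4.48], [0, 2.73], [-2.66, 2.66]. Speed limits (rad/s): [2.39, 2.39, 2.79, 3.14, 3.14, 3.14].

### API

Orientations are given as a rotation vector (axis times angle).
In Python, from plant import robot gives the robot as it stands.
- The arm moves only by the shell command python3 -m jog 'ROWS' [FORCE]. ROWS is text: rows parted by semicolons, each of 5 numbers parted by spaces: the opening, from 0 (shut) to 1 (fully open), then the shift along the tool's x, y, z in m, then the turn about the tool's z in degrees. A call has 1 to 10 rows; each row shifts and turns the commanded pose from where the row before left it, along the tool's axes as they then stand; what a row does not reach is not made up. A row lasts 1/12 s, in which the tool goes at most 41.7 mm and 7.16 degrees, less where a joint would pass 70% of its speed; a pose out of reach is approached as far as the arm can. A call with a gripper value outside its range is refused whole. The fingers move at their own pace and stop on an object; FORCE is the grip in N (left out, the last holds). Time passes only in rows, so rows that do not move let the fingers close. It gives the time, the measured TCP pose, the force, the opening and the grip force at its end, in the units of the state.
- robot.read_state(): the state, without advancing time (a new reading comes with each control period).
- robot.read_camera(name): name is "scene" or "top" or "wrist"; returns a dict with "color" (384x512x3 uint8, red, green, blue), "intrinsics" (3x3 intrinsics, pixels), "k1" (the pictures are not rectified: a ray, as slopes to the right and down, at radius r is drawn at 1 + k1 r^2 times it, then the intrinsics apply), "pose" (4x4, takes a point from camera to world coordinates); the wrist camera has in their place "tool_from_camera" (4x4, takes a point from camera to tool coordinates, whose origin is the TCP and whose axes are the flange's). Camera axes: x right, y down, z forward; pixel columns grow to the right and rows downward; lengths in m; the calibration is good to about 2 mm. A picture is of the moment at which its call begins: read the wrist's pose just before it. There is no depth.
- robot.close_job(): hands the job in; it is judged then, once.
The state is a dict: "t": time; "q": joint angles; "dq": joint speeds; "joint_torque": joint torques, N m; "tool_pos": TCP position; "orientation": TCP orientation; "force": force on the tool from outside, world axes, zero at the start; "wrist_torque": the same for the moment, N m; "opening": finger opening in m; "gripper_force": force on a finger pad.
Only numpy, scipy, OpenCV 4.12 (cv2) and the standard library are available. Lean on these libraries where they do the work, as an engineer would, in place of code of your own. Each camera call takes 0.05 s, during which the arm holds its last target. There are 200 camera calls.

## Working session

There is one attempt and no reset: what is moved stays moved. The work goes in short steps, Python scripts to look and compute and a shell command to move; the robot and the scene stay as the last step left them, time stands still between calls to the robot, and variables do not carry over. Pictures are saved under pics/ and viewed, at most 16 in all, crops included, and the job is handed in when it is done.

```bash
ls; mkdir -p pics; cat > h.py <<'E'
import numpy as np, cv2
from plant import robot
from scipy.spatial.transform import Rotation as R
def snap(name,fn=None):
    s=robot.read_state(); c=robot.read_camera(name)
    if name=='wrist':
        T=np.eye(4);T[:3,:3]=R.from_rotvec(s['orientation']).as_matrix();T[:3,3]=s['tool_pos'];c['pose']=T@c['tool_from_camera']
    if fn: cv2.imwrite('pics/'+fn,c['color'][:,:,::-1])
    return c
def toworld(c,u,v,z):
    K=c['intrinsics'];d=np.array([(u-K[0,2])/K[0,0],(v-K[1,2])/K[1,1]]);p=d.copy()
    for _ in range(20): p=d/(1+c['k1']*(p@p))
    r=c['pose'][:3,:3]@np.array([p[0],p[1],1]);o=c['pose'][:3,3]
    return o+r*(z-o[2])/r[2]
def topix(c,P):
    T=np.linalg.inv(c['pose']);q=T[:3,:3]@np.array(P)+T[:3,3];p=q[:2]/q[2];p=p*(1+c['k1']*(p@p));K=c['intrinsics']
    return K[0,0]*p[0]+K[0,2],K[1,1]*p[1]+K[1,2]
E
python3 - <<'E'
from h import *
print(robot.read_state())
for n in ('scene','top','wrist'):
    c=snap(n,n+'0.png');print(n,c['intrinsics'].round(1).tolist(),c['k1'],c['pose'].round(3).tolist(),c.get('tool_from_camera'))
E
```

```text
pics
{'t': 0.0, 'q': array([ 1.13158877e+00,  1.31158429e-01,  1.48923883e+00, -3.43708211e-05,
        1.52302126e+00, -8.54218530e-02]), 'dq': array([-0.00144899,  0.00029572, -0.00114412, -0.00048145,  0.00096631,
       -0.00033328]), 'joint_torque': array([-1.42495137e-03, -5.59833705e+01, -4.91759419e+01,  7.65659055e-02,
        3.53752426e-02, -8.74460466e-05]), 'tool_pos': array([0.20769704, 0.56246857, 0.30171117]), 'orientation': array([-5.52751321e-01, -3.09213457e+00,  2.78353916e-03]), 'force': array([-0.66014995, -0.10249819, -0.52353743]), 'wrist_torque': array([-0.00185583,  0.00106103,  0.02185121]), 'gripper_force': 0.0, 'opening': 0.09303398427000979}
scene [[442.0, 0.0, 254.4], [0.0, 442.0, 189.5], [0.0, 0.0, 1.0]] 0.04365540525537209 [[0.497, -0.626, 0.601, 0.054], [-0.868, -0.35, 0.352, 0.045], [-0.01, -0.697, -0.717, 0.671], [0.0, 0.0, 0.0, 1.0]] None
top [[466.8, 0.0, 257.2], [0.0, 466.8, 184.2], [0.0, 0.0, 1.0]] -0.16109474482982283 [[0.026, -0.993, 0.116, 0.461], [-1.0, -0.026, 0.001, 0.365], [0.002, -0.116, -0.993, 0.889], [0.0, 0.0, 0.0, 1.0]] None
wrist [[303.6, 0.0, 254.2], [0.0, 303.6, 188.5], [0.0, 0.0, 1.0]] -0.07688305291105366 [[0.346, 0.907, 0.241, 0.142], [0.938, -0.334, -0.092, 0.587], [-0.003, 0.258, -0.966, 0.384], [0.0, 0.0, 0.0, 1.0]] [[ 2.98498446e-04 -9.66205124e-01 -2.57774261e-01  7.07371612e-02]
 [ 9.99998980e-01  6.48397953e-04 -1.27238182e-03  3.48406926e-04]
 [ 1.39652214e-03 -2.57773618e-01  9.66204332e-01 -8.25797621e-02]
 [ 0.00000000e+00  0.00000000e+00  0.00000000e+00  1.00000000e+00]]
```

View pics/top0.png

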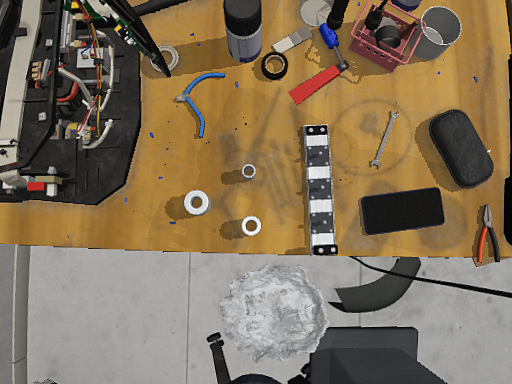

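View pics/scene0.png

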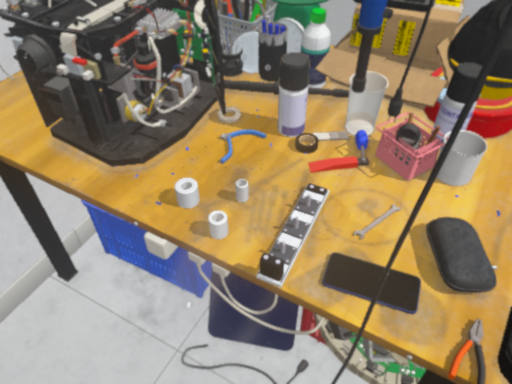

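View pics/wrist0.png

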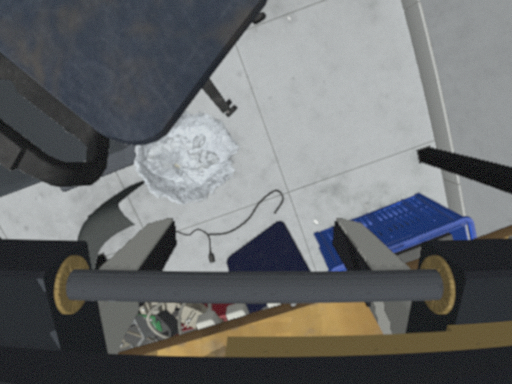

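The top view shows the sleeves at about (249,171) narrow, (252,226) middle and (197,202) wide. The rail runs from (316,128) to (323,253). The scene view puts the tall block at the near (robot-side) end. I'll zoom in to measure.

```bash
python3 - <<'E'
from h import *
c=snap('top'); im=c['color'][:,:,::-1]
cr=im[115:265,170:350]; cv2.imwrite('pics/crop1.png',cv2.resize(cr,None,fx=4,fy=4,interpolation=cv2.INTER_CUBIC)[:600])
s=snap('scene'); im=s['color'][:,:,::-1]
cr=im[170:290,165:335]; cv2.imwrite('pics/crop2.png',cv2.resize(cr,None,fx=4.5,fy=4.5,interpolation=cv2.INTER_CUBIC))
E
```

```text
(no output)
```

View pics/crop1.png

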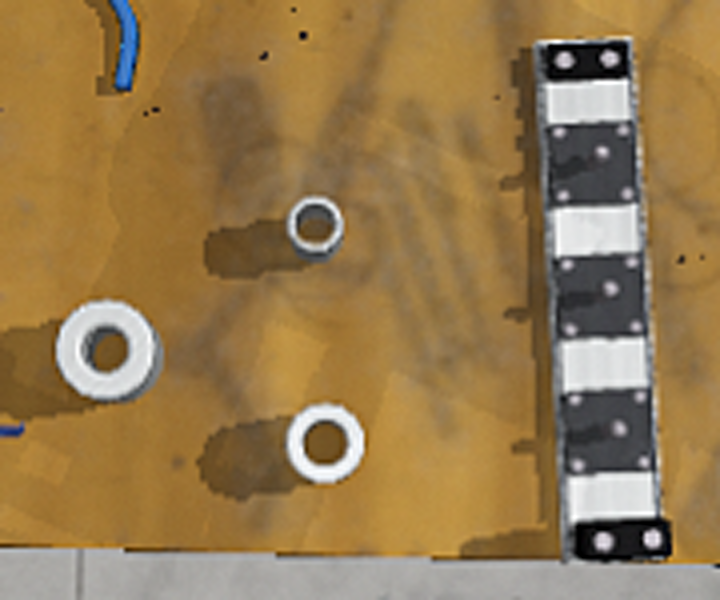

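View pics/crop2.png

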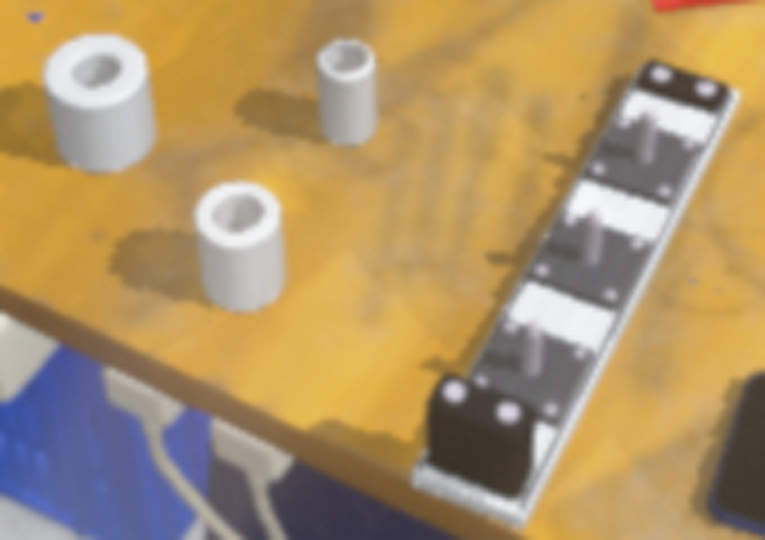

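Crop (4×) from the top camera: ring tops at narrow (315,225), wide (106,349) and middle (325,442). Post tips are at (603,152), (611,288) and (620,429), and the end block is at the bottom (near end). The second crop, from the scene camera, confirms the block is at the near end.

```bash
python3 - <<'E'
from h import *
t=snap('top');s=snap('scene')
T=lambda u,v,z:toworld(t,u/4+170-.375,v/4+115-.375,z)[:2].round(4)
S=lambda u,v,z:toworld(s,u/4.5+165-.39,v/4.5+170-.39,z)[:2].round(4)
for n,a,b,z in [('nar',(315,225),(347,58),.046),('mid',(325,442),(238,215),.046),('wide',(106,349),(97,70),.046),
 ('tipfar',(603,152),(649,118),.045),('tipmid',(611,288),(593,212),.044),('tipnear',(620,429),(534,325),.044),
 ('platefar',(593,164),(645,158),.015),('platemid',(602,298),(588,252),.015),('platenear',(609,431),(530,370),.015)]:
    print(n,T(*a,z),S(*b,z))
for p in [(541,40),(631,37),(566,560),(660,556)]: print('railcorner',T(*p,.010))
st=robot.read_state();print(R.from_rotvec(st['orientation']).as_matrix().round(3))
E
```

```text
nar [0.5835 0.3829] [0.5828 0.3841]
mid [0.4849 0.3757] [0.4819 0.3762]
wide [0.5242 0.4762] [0.5222 0.4769]
tipfar [0.6211 0.2514] [0.6158 0.2518]
tipmid [0.5583 0.247 ] [0.5567 0.2497]
tipnear [0.494  0.2422] [0.4926 0.2443]
platefar [0.6208 0.2521] [0.6196 0.253 ]
platemid [0.5567 0.2472] [0.5587 0.2512]
platenear [0.4941 0.2431] [0.4919 0.2445]
railcorner [0.6819 0.2771]
railcorner [0.6848 0.2333]
railcorner [0.4334 0.2618]
railcorner [0.4361 0.2175]
[[-0.938  0.346 -0.   ]
 [ 0.346  0.938 -0.   ]
 [ 0.    -0.    -1.   ]]
```

```bash
cat >> h.py <<'E'
RA=93.6
def plan(x,y,z,yaw=RA):
    "shift to the TCP target in present tool axes (from measured pose), and turn about tool z"
    s=robot.read_state();M=R.from_rotvec(s['orientation']).as_matrix()
    d=M.T@(np.array([x,y,z])-s['tool_pos']);a=np.degrees(np.arctan2(M[1,1],M[0,1]))
    print('t',round(s['t'],2),'shift mm',(d*1000).round(1),'turn',round(-((yaw-a+90)%180-90),1),'tcp',s['tool_pos'].round(4),'open',round(s['opening'],4),'F',s['force'].round(1),'grip',round(float(s['gripper_force']),1))
E
python3 -m jog '1 0 0 0 -6;1 0 0 0 -6;1 0 0 0 -6;1 0 0 0 -6;1 -.026 -.0145 0 0;1 -.026 -.0145 0 0;1 -.026 -.0145 0 0;1 -.026 -.0145 0 0;1 -.026 -.0145 0 0;1 -.026 -.0145 0 0' 25
python3 -m jog '1 -.026 -.0145 0 0;1 -.026 -.0145 0 0;1 -.026 -.0145 0 0;1 -.026 -.0145 0 0;1 -.026 -.0145 0 0;1 -.026 -.0145 0 0;1 -.026 -.0145 0 0;1 -.0 -.0145 0 0;1 0 0 0 0;1 0 0 0 0'
python3 - <<'E'
from h import *
plan(.583,.3835,.15)
E
```

```text
t: 1.18
tool_pos: [0.3704, 0.4854, 0.3028]
orientation: [-0.102, 3.14, 0.0]
force: [0.5, 0.1, -0.5]
opening: 0.093
gripper_force: 0.0
t: 2.02
tool_pos: [0.5586, 0.3817, 0.3025]
orientation: [0.1, -3.139, 0.0]
force: [0.9, 0.3, 0.8]
opening: 0.093
gripper_force: 0.0
t 2.02 shift mm [-24.5   0.3 152.4] turn 0.0 tcp [0.5586 0.3817 0.3025] open 0.093 F [0.9 0.3 0.8] grip 0.0
```

```bash
python3 -m jog '1 -.0245 0 .025 0;1 0 0 .03 0;1 0 0 .03 0;1 0 0 .03 0;1 0 0 .027 0;1 0 0 0 0;1 0 0 0 0;1 0 0 0 0'
python3 - <<'E'
from h import *
plan(.583,.3835,.15)
c=snap('wrist','w1.png'); print(topix(c,[.583,.3835,.046]))
E
```

```text
t: 2.68
tool_pos: [0.583, 0.3851, 0.163]
orientation: [-0.104, 3.138, 0.002]
force: [0.2, 0.1, 1.3]
opening: 0.0928
gripper_force: 0.0
t 2.68 shift mm [ 0.2 -1.6 13. ] turn 0.2 tcp [0.583  0.3851 0.163 ] open 0.0928 F [0.2 0.1 1.3] grip 0.0
(np.float64(251.88690476055086), np.float64(212.2641209888625))
```

View pics/w1.png

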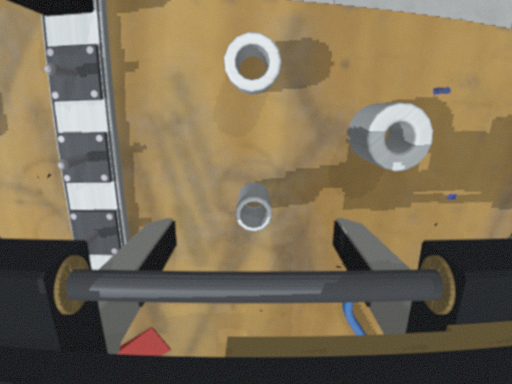

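The wrist view shows the narrow ring's top at (254,214), within 2 px of the prediction. The middle ring is at (252,62) and the wide one at (402,137).

```bash
python3 - <<'E'
from h import *
c=snap('wrist')
for p in [(254,214),(252,62),(402,137)]: print(toworld(c,*p,.046)[:2].round(4))
for p in [(75,74),(84,157),(94,229)]: print('plate',toworld(c,*p,.015)[:2].round(4))
E
python3 -m jog '1 0 -.001 .02 0;1 0 -.001 .025 0;1 0 0 .027 0;1 0 0 0 0;1 0 0 0 0;.1 0 0 0 0;.1 0 0 0 0;.1 0 0 0 0;.1 0 0 0 0;.1 0 0 0 0' 25
python3 -m jog '.1 0 0 0 0;.1 0 0 0 0;.1 0 0 0 0;.1 0 0 0 0'
```

```text
[0.5854 0.3853]
[0.4857 0.3774]
[0.5249 0.4802]
plate [0.496  0.2459]
plate [0.5585 0.2492]
plate [0.6193 0.2529]
t: 3.62
tool_pos: [0.5834, 0.3821, 0.0899]
orientation: [-0.102, 3.139, 0.001]
force: [0.2, 0.5, -0.2]
opening: 0.0639
gripper_force: 0.0
t: 3.95
tool_pos: [0.5829, 0.3818, 0.0886]
orientation: [0.102, -3.14, 0.0]
force: [0.5, -0.6, -0.0]
opening: 0.0378
gripper_force: 0.0
```

```bash
python3 -m jog '.1 0 0 0 0;.1 0 0 0 0;.1 0 0 0 0;.1 0 0 0 0;.1 0 0 0 0;.1 0 0 -.02 0;.1 0 0 -.025 0;.1 0 0 -.025 0;.1 0 0 -.02 0;.1 0 0 0 0'
python3 - <<'E'
from h import *
plan(.4935,.244,.15)
E
```

```text
t: 4.78
tool_pos: [0.5853, 0.3832, 0.1851]
orientation: [-0.102, 3.132, 0.006]
force: [1.3, 0.0, 1.0]
opening: 0.0226
gripper_force: 25.0
t 4.78 shift mm [ 100.9 -133.    33.8] turn 0.1 tcp [0.5853 0.3832 0.1851] open 0.0226 F [1.3 0.  1. ] grip 25.0
```

```bash
python3 -m jog '.1 .018 -.024 0 0;.1 .02 -.026 0 0;.1 .02 -.026 0 0;.1 .02 -.026 0 0;.1 .02 -.026 0 0;.1 .003 -.005 .01 0;.1 0 0 .01 0;.1 0 0 0 0;.1 0 0 0 0;.1 0 0 0 0'
python3 - <<'E'
from h import *
plan(.4935,.244,.15)
c=snap('wrist','w2.png');
s=robot.read_state()['tool_pos'];print(topix(c,s+[0,0,-.089+.046]),topix(c,[.495,.245,.043]))
E
```

```text
t: 5.62
tool_pos: [0.4913, 0.2435, 0.1586]
orientation: [0.103, -3.14, -0.0]
force: [-0.4, -0.3, -0.1]
opening: 0.0225
gripper_force: 25.0
t 5.62 shift mm [-2.2  0.4  8.6] turn 0.2 tcp [0.4913 0.2435 0.1586] open 0.0225 F [-0.4 -0.3 -0.1] grip 25.0
(np.float64(254.25988552225428), np.float64(266.85341990969954)) (np.float64(256.1830654023755), np.float64(218.6110530466393))
```

View pics/w2.png

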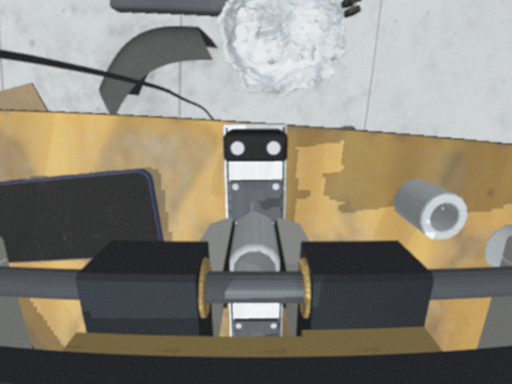

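The sleeve is held between the fingers, its ring top at about (254,263) against 267 predicted, above the near plate. I'll check with the fixed cameras.

```bash
python3 - <<'E'
from h import *
w=snap('wrist')['color'][:,:,::-1];s=snap('scene');si=s['color'][:,:,::-1]
u,v=map(int,topix(s,[.493,.244,.07]));print(u,v)
a=cv2.resize(w[180:310,200:310],None,fx=3.6,fy=4,interpolation=cv2.INTER_CUBIC)
b=cv2.resize(si[v-65:v+65,u-50:u+50],None,fx=4,fy=4,interpolation=cv2.INTER_CUBIC)
cv2.imwrite('pics/c3.png',np.hstack([a[:520],b[:520]]))
E
```

```text
284 232
```

View pics/c3.png

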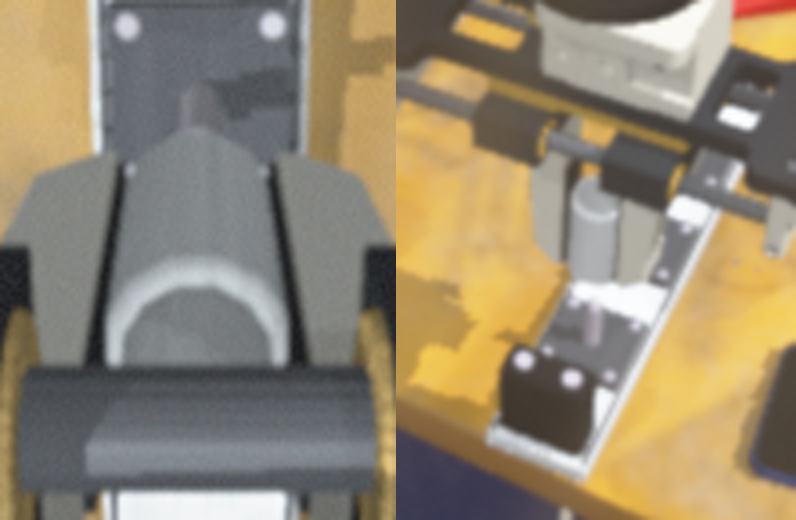

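The sleeve is centred in the fingers to within about 0.5 mm, and the post lies in line below it. I'll lower it.

```bash
python3 -m jog '.1 -.0025 0 0 0;.1 0 0 .012 0;.1 0 0 .012 0;.1 0 0 .012 0;.1 0 0 .006 0;.1 0 0 .005 0;.1 0 0 .004 0;.1 0 0 0 0;.1 0 0 0 0;.1 0 0 0 0'
python3 - <<'E'
from h import *
plan(.494,.244,.1035)
E
```

```text
t: 6.6
tool_pos: [0.4937, 0.2429, 0.1083]
orientation: [-0.102, 3.139, 0.0]
force: [0.0, -0.0, -0.3]
opening: 0.0229
gripper_force: 25.0
t 6.6 shift mm [-0.4  1.1  4.8] turn 0.1 tcp [0.4937 0.2429 0.1083] open 0.0229 F [ 0.  -0.  -0.3] grip 25.0
```

```bash
python3 -m jog '.1 0 .001 .002 0;.1 0 0 .002 0;.1 0 0 0 0;.1 0 0 .001 0;.1 0 0 0 0;.1 0 0 0 0'
python3 -m jog '.45 0 0 0 0;.45 0 0 0 0;.45 0 0 0 0;.45 0 0 0 0;.45 0 0 0 0;.6 0 0 0 0;.6 0 0 0 0'
python3 -m jog '.6 0 0 -.02 0;.6 0 0 -.03 0;.8 0 0 -.03 0;1 0 0 -.03 0;1 0 0 -.01 0;1 0 0 0 0;1 0 0 0 0'
python3 - <<'E'
from h import *
plan(.485,.377,.185)
s=snap('scene');si=s['color'][:,:,::-1];w=snap('wrist')['color'][:,:,::-1]
a=cv2.resize(si[170:300,190:340],None,fx=2.6,fy=2.6);b=cv2.resize(w[:280,60:460],None,fx=1,fy=338/280);cv2.imwrite('pics/c4.png',np.hstack([a,b[:338]]))
E
```

```text
t: 7.1
tool_pos: [0.4933, 0.2438, 0.1035]
orientation: [-0.102, 3.14, 0.0]
force: [-3.3, -1.9, 7.4]
opening: 0.0228
gripper_force: 25.0
t: 7.68
tool_pos: [0.4932, 0.2437, 0.1026]
orientation: [0.102, -3.14, 0.0]
force: [0.6, -0.4, -0.1]
opening: 0.0505
gripper_force: 0.0
t: 8.27
tool_pos: [0.4933, 0.2438, 0.2225]
orientation: [-0.102, 3.139, 0.0]
force: [-0.1, 0.7, -0.2]
opening: 0.0847
gripper_force: 0.0
t 8.27 shift mm [ -0.3 133.5  37.5] turn 0.1 tcp [0.4933 0.2438 0.2225] open 0.0847 F [-0.1  0.7 -0.2] grip 0.0
```

View pics/c4.png

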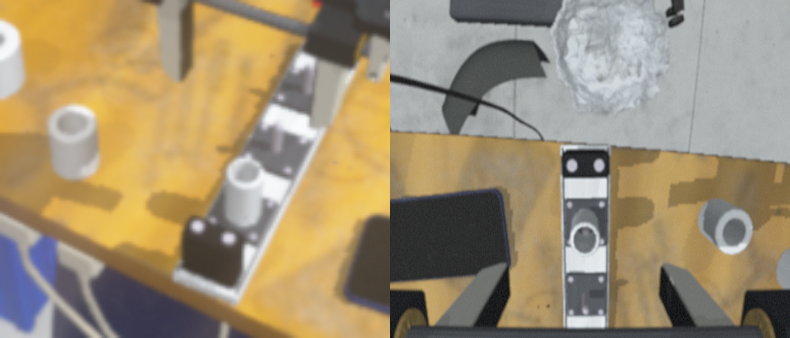

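The narrow sleeve stands upright on its plate, ring at about (243,170) in the left half. Next is the middle one.

```bash
python3 -m jog '1 0 .025 0 0;1 0 .027 0 0;1 0 .027 0 0;1 0 .027 0 0;1 0 .0265 .01 0;1 0 0 .03 0;1 0 0 .03 0;1 0 0 .005 0;1 0 0 0 0;1 0 0 0 0'
python3 - <<'E'
from h import *
plan(.484,.376,.0895)
c=snap('wrist');cv2.imwrite('pics/c5.png',c['color'][100:300,150:400,::-1]);print(topix(c,[.484,.376,.046]))
E
```

```text
t: 9.2
tool_pos: [0.4842, 0.3754, 0.147]
orientation: [0.102, -3.138, 0.002]
force: [0.4, -0.6, 0.7]
opening: 0.093
gripper_force: 0.0
t 9.2 shift mm [ 0.   0.7 57.5] turn 0.1 tcp [0.4842 0.3754 0.147 ] open 0.093 F [ 0.4 -0.6  0.7] grip 0.0
(np.float64(255.4983026243768), np.float64(221.21915601335968))
```

View pics/c5.png

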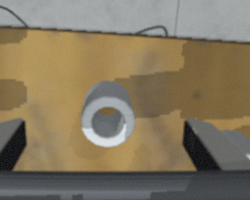

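The middle ring is at (258,222) in the full image, about 1 mm from the prediction. I'll descend and grip.

```bash
python3 -m jog '1 0 .0015 .02 0;1 0 0 .02 0;1 0 0 .0175 0;1 0 0 0 0;1 0 0 0 0;.2 0 0 0 0;.2 0 0 0 0;.2 0 0 0 0;.2 0 0 0 0;.2 0 0 0 0' 25
python3 -m jog '.2 0 0 0 0;.2 0 0 0 0;.2 0 0 0 0;.2 0 0 0 0;.2 0 0 0 0;.2 0 0 0 0;.2 0 0 0 0'
python3 - <<'E'
from h import *
plan(.5575,.2482,.18)
E
```

```text
t: 10.08
tool_pos: [0.4849, 0.3777, 0.091]
orientation: [-0.102, 3.139, 0.001]
force: [-0.3, 0.3, 0.5]
opening: 0.0642
gripper_force: 0.0
t: 10.67
tool_pos: [0.4844, 0.3774, 0.0901]
orientation: [0.102, -3.14, 0.0]
force: [0.1, -0.4, -0.4]
opening: 0.0336
gripper_force: 25.0
t 10.67 shift mm [ -64.5 -133.7  -89.9] turn 0.1 tcp [0.4844 0.3774 0.0901] open 0.0336 F [ 0.1 -0.4 -0.4] grip 25.0
```

```bash
python3 -m jog '.2 0 0 -.02 0;.2 0 0 -.025 0;.2 0 0 -.025 0;.2 0 0 -.02 0;.2 -.0125 -.0265 0 0;.2 -.013 -.0265 0 0;.2 -.013 -.0265 0 0;.2 -.013 -.0265 0 0;.2 -.013 -.0265 0 0;.2 0 0 0 0'
python3 -m jog '.2 0 0 .02 0;.2 0 0 0 0;.2 0 0 0 0;.2 0 0 0 0'
python3 - <<'E'
from h import *
plan(.5575,.2485,.105)
c=snap('wrist');s=snap('scene')
P=robot.read_state()['tool_pos'];print(topix(c,P-[0,0,.044]))
u,v=map(int,topix(s,[.557,.248,.065]))
a=cv2.resize(c['color'][170:300,195:315,::-1],None,fx=3,fy=3);b=cv2.resize(s['color'][v-50:v+50,u-50:u+50,::-1],(390,390));cv2.imwrite('pics/c6.png',np.hstack([a,b]))
E
```

```text
t: 11.5
tool_pos: [0.5597, 0.245, 0.1802]
orientation: [-0.097, 3.139, -0.003]
force: [-0.0, 0.0, 0.0]
opening: 0.0331
gripper_force: 25.0
t: 11.83
tool_pos: [0.5571, 0.2498, 0.1603]
orientation: [0.103, -3.139, 0.0]
force: [-0.4, -0.4, -1.8]
opening: 0.033
gripper_force: 25.0
t 11.83 shift mm [-0.4 -1.3 55.3] turn 0.2 tcp [0.5571 0.2498 0.1603] open 0.033 F [-0.4 -0.4 -1.8] grip 25.0
(np.float64(254.7931991750461), np.float64(267.18403237798947))
```

View pics/c6.png

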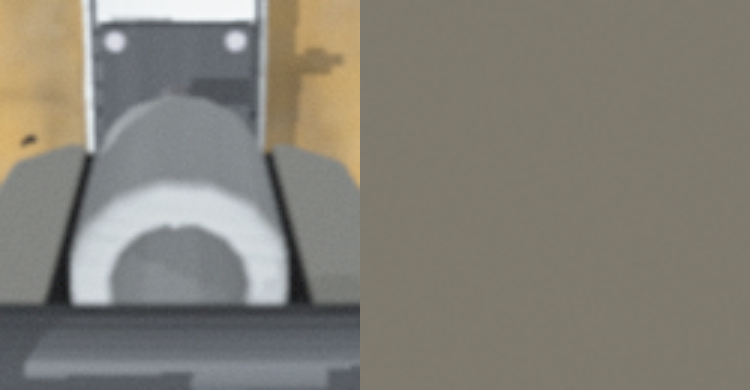

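The middle sleeve is centred in the grip at about column 255. The plate centre is at about column 253, so I'll correct by about −1.3 mm in y and go down.

```bash
python3 -m jog '.2 -.001 -.0013 0 0;.2 0 0 .012 0;.2 0 0 .012 0;.2 0 0 .012 0;.2 0 0 .006 0;.2 0 0 .006 0;.2 0 0 .003 0;.2 0 0 0 0;.2 0 0 0 0;.2 0 0 0 0'
python3 - <<'E'
from h import *
plan(.558,.2485,.105)
E
```

```text
t: 12.77
tool_pos: [0.559, 0.2483, 0.1099]
orientation: [-0.102, 3.139, 0.0]
force: [0.4, 0.2, -0.7]
opening: 0.0333
gripper_force: 25.0
t 12.77 shift mm [1.  0.2 4.9] turn 0.1 tcp [0.559  0.2483 0.1099] open 0.0333 F [ 0.4  0.2 -0.7] grip 25.0
```

```bash
python3 -m jog '.2 0 0 .002 0;.2 0 0 .002 0;.2 0 0 0 0;.2 0 0 .001 0;.2 0 0 .001 0;.2 0 0 0 0;.2 0 0 0 0'
python3 -m jog '.6 0 0 0 0;.6 0 0 0 0;.6 0 0 0 0;.6 0 0 0 0;.7 0 0 0 0;.7 0 0 0 0;.7 0 0 0 0'
python3 -m jog '.7 0 0 -.02 0;.8 0 0 -.03 0;.9 0 0 -.03 0;1 0 0 -.03 0;1 0 0 -.01 0;1 0 0 0 0;1 0 0 0 0'
python3 - <<'E'
from h import *
plan(.5232,.4765,.185,3.6)
w=snap('wrist');cv2.imwrite('pics/w7.png',w['color'][:,:,::-1])
E
```

```text
t: 13.35
tool_pos: [0.5588, 0.2483, 0.105]
orientation: [-0.102, 3.14, -0.0]
force: [-5.5, -2.9, 13.3]
opening: 0.0331
gripper_force: 25.0
t: 13.93
tool_pos: [0.5585, 0.2482, 0.1031]
orientation: [0.102, -3.14, 0.0]
force: [1.1, 1.0, -0.3]
opening: 0.0645
gripper_force: 0.0
t: 14.52
tool_pos: [0.5587, 0.2482, 0.223]
orientation: [-0.102, 3.139, 0.0]
force: [-0.7, 0.5, 0.4]
opening: 0.0927
gripper_force: 0.0
t 14.52 shift mm [ 20.6 230.1  38. ] turn -89.9 tcp [0.5587 0.2482 0.223 ] open 0.0927 F [-0.7  0.5  0.4] grip 0.0
```

View pics/w7.png

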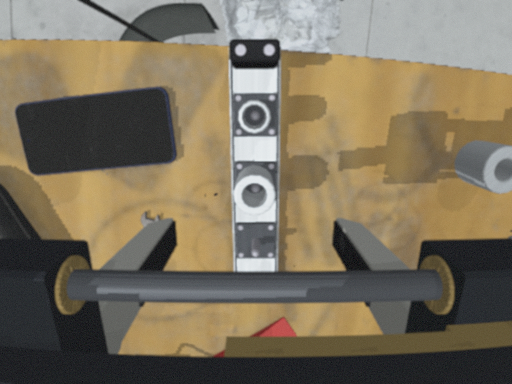

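Both placed sleeves are seated on their plates, rings at (255,115) and (255,193). For the wide one I'll turn the gripper by 90° to stay clear of the machine on the left, then go over.

```bash
python3 -m jog '1 0 0 0 -7;1 0 0 0 -7;1 0 0 0 -7;1 0 0 0 -7;1 0 0 0 -7;1 0 0 0 -7;1 0 0 0 -7;1 0 0 0 -7;1 0 0 0 -7;1 0 0 0 -7'
python3 -m jog '1 0 0 0 -7;1 0 0 0 -7;1 0 0 0 -6;1 -.028 .003 0 0;1 -.028 .003 0 0;1 -.028 .003 0 0;1 -.028 .003 0 0;1 -.028 .003 0 0;1 -.028 .003 0 0;1 -.028 .003 0 0'
python3 -m jog '1 -.028 0 0 0;1 -.006 0 .02 0;1 0 0 .03 0;1 0 0 .02 0;1 0 0 0 0;1 0 0 0 0;1 0 0 0 0'
python3 - <<'E'
from h import *
plan(.5232,.4765,.0895,3.6)
c=snap('wrist');cv2.imwrite('pics/c8.png',c['color'][:,:,::-1]);print(topix(c,[.5232,.4765,.046]),robot.read_state()['q'].round(2))
E
```

```text
t: 15.4
tool_pos: [0.5573, 0.2477, 0.2198]
orientation: [1.889, -2.504, -0.002]
force: [0.1, 1.0, -0.3]
opening: 0.093
gripper_force: 0.0
t: 16.23
tool_pos: [0.5174, 0.4932, 0.2045]
orientation: [2.182, -2.223, 0.096]
force: [0.1, -0.1, 0.0]
opening: 0.0932
gripper_force: 0.0
t: 16.82
tool_pos: [0.5214, 0.5223, 0.1364]
orientation: [2.184, -2.226, 0.097]
force: [0.3, -0.4, 1.2]
opening: 0.0928
gripper_force: 0.0
t 16.82 shift mm [43.  -1.3 49.5] turn -4.6 tcp [0.5214 0.5223 0.1364] open 0.0928 F [ 0.3 -0.4  1.2] grip 0.0
(np.float64(255.0301290902351), np.float64(162.23754503429782)) [ 0.74  0.63  1.17 -0.06  1.36 -2.37]
```

View pics/c8.png

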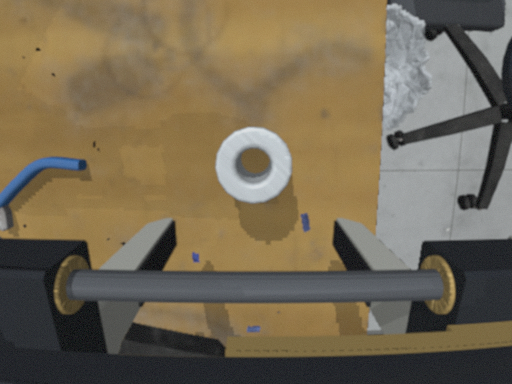

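The arm ran close to joint 6's soft limit and ended slightly tilted and off the target (wide ring at (254,163) in the image). I'll turn back and rise.

```bash
python3 -m jog '1 0.01 0 -.01 6;1 0.01 0 -.01 6;1 .01 0 -.01 6;1 .01 0 0 6;1 0 0 0 6;1 0 0 0 0;1 0 0 0 0'
python3 - <<'E'
from h import *
plan(.5232,.4765,.15,150)
s=robot.read_state();print(s['q'].round(2),R.from_rotvec(s['orientation']).as_matrix().round(3))
E
```

```text
t: 17.45
tool_pos: [0.5143, 0.4857, 0.1708]
orientation: [1.548, -2.731, 0.101]
force: [-0.4, 0.1, -0.4]
opening: 0.0934
gripper_force: 0.0
t 17.45 shift mm [  2.7 -11.2  21.6] turn -0.9 tcp [0.5143 0.4857 0.1708] open 0.0934 F [-0.4  0.1 -0.4] grip 0.0
[ 0.71  0.52  1.26 -0.06  1.37 -1.88] [[-0.514 -0.857  0.031]
 [-0.857  0.512 -0.056]
 [ 0.032 -0.056 -0.998]]
```

A 3.7° tilt remains in the command. If I turn so the closing axis lies level (yaw 29°), the pads will still grip the sleeve upright.

```bash
python3 -m jog '1 0 0 0 7;1 0 0 0 7;1 0 0 0 7;1 0 0 0 7;1 0 0 0 7;1 0 0 0 7;1 0 0 0 7;1 0 0 0 7;1 0 0 0 7;1 0 0 0 7'
python3 -m jog '1 0 0 0 7;1 0 0 0 7;1 0 0 0 7;1 0 0 0 0;1 0 0 0 0;1 0 0 0 0'
python3 - <<'E'
from h import *
s=robot.read_state();print(s['q'].round(2),R.from_rotvec(s['orientation']).as_matrix().round(3))
plan(.5212,.480,.15,29)
plan(.5212,.480,.09,29)
E
```

```text
t: 18.28
tool_pos: [0.5138, 0.4857, 0.1693]
orientation: [0.302, 3.091, -0.085]
force: [-0.5, 0.5, -0.4]
opening: 0.0933
gripper_force: 0.0
t: 18.78
tool_pos: [0.5137, 0.4855, 0.1689]
orientation: [0.847, 2.979, -0.074]
force: [-0.4, -0.1, 0.2]
opening: 0.093
gripper_force: 0.0
[ 0.71  0.52  1.27 -0.06  1.37 -0.29] [[-0.85   0.527  0.029]
 [ 0.524  0.849 -0.058]
 [-0.055 -0.034 -0.998]]
t 18.78 shift mm [-8.2 -0.  19.4] turn 29.2 tcp [0.5137 0.4855 0.1689] open 0.093 F [-0.4 -0.1  0.2] grip 0.0
t 18.78 shift mm [-4.9  2.  79.3] turn 29.2 tcp [0.5137 0.4855 0.1689] open 0.093 F [-0.4 -0.1  0.2] grip 0.0
```

```bash
python3 -m jog '1 0 0 0 6;1 0 0 0 6;1 0 0 0 6;1 0 0 0 6;1 0 0 0 5;1 0 0 0 0;1 0 0 0 0'
python3 - <<'E'
from h import *
s=robot.read_state();print(s['q'].round(2),R.from_rotvec(s['orientation']).as_matrix().round(3))
plan(.5212,.480,.14,29)
plan(.5212,.480,.0895,29)
E
```

```text
t: 19.37
tool_pos: [0.5136, 0.4853, 0.1687]
orientation: [1.561, 2.663, -0.055]
force: [-0.8, 0.4, 1.1]
opening: 0.0932
gripper_force: 0.0
[ 0.71  0.52  1.27 -0.06  1.37  0.21] [[-0.488  0.873  0.029]
 [ 0.871  0.488 -0.058]
 [-0.065 -0.003 -0.998]]
t 19.37 shift mm [-6.4  4.1 29.1] turn 0.2 tcp [0.5136 0.4853 0.1687] open 0.0932 F [-0.8  0.4  1.1] grip 0.0
t 19.37 shift mm [-3.2  4.3 79.5] turn 0.2 tcp [0.5136 0.4853 0.1687] open 0.0932 F [-0.8  0.4  1.1] grip 0.0
```

Tool y is now level. Next: descend and grip.

```bash
python3 -m jog '1 -.0064 .0041 .01 0;1 0 0 .019 0;1 .001 0 .017 0;1 .001 0 .017 0;1 .0012 0 .0165 0;1 0 0 0 0;1 0 0 0 0;1 0 0 0 0'
python3 - <<'E'
from h import *
plan(.5212,.480,.0895,29)
E
python3 -m jog '.3 0 0 0 0;.3 0 0 0 0;.3 0 0 0 0;.3 0 0 0 0;.3 0 0 0 0;.3 0 0 0 0;.3 0 0 0 0;.3 0 0 0 0;.3 0 0 0 0;.3 0 0 0 0' 30
python3 - <<'E'
from h import *
plan(.5212,.480,.18,29)
E
```

```text
t: 20.03
tool_pos: [0.5212, 0.4797, 0.0894]
orientation: [1.567, 2.659, -0.056]
force: [-0.8, 0.6, 0.1]
opening: 0.0929
gripper_force: 0.0
t 20.03 shift mm [ 0.3  0.2 -0.1] turn -0.0 tcp [0.5212 0.4797 0.0894] open 0.0929 F [-0.8  0.6  0.1] grip 0.0
t: 20.87
tool_pos: [0.5211, 0.4798, 0.0895]
orientation: [1.568, 2.658, -0.055]
force: [0.4, 0.0, -0.9]
opening: 0.0417
gripper_force: 29.9
t 20.87 shift mm [ -5.8  -0.1 -90.3] turn -0.1 tcp [0.5211 0.4798 0.0895] open 0.0417 F [ 0.4  0.  -0.9] grip 29.9
```

```bash
python3 -m jog '.3 -.0014 0 -.02 0;.3 -.0016 0 -.025 0;.3 -.0016 0 -.025 0;.3 -.0013 0 -.02 0;.3 0 0 0 -5;.3 0 0 0 -5;.3 0 0 0 -5;.3 0 0 0 -6;.3 0 0 0 0;.3 0 0 0 0'
python3 - <<'E'
from h import *
plan(.618,.2558,.18,50)
E
```

```text
t: 21.7
tool_pos: [0.521, 0.4797, 0.1792]
orientation: [1.065, 2.905, -0.071]
force: [-0.5, 0.8, -1.3]
opening: 0.0421
gripper_force: 29.9
t 21.7 shift mm [-218.3 -108.1   15.1] turn -0.3 tcp [0.521  0.4797 0.1792] open 0.0421 F [-0.5  0.8 -1.3] grip 29.9
```

```bash
python3 -m jog '.3 -.024 -.012 .0017 0;.3 -.0243 -.012 .0017 0;.3 -.0243 -.012 .0017 0;.3 -.0243 -.012 .0017 0;.3 -.0243 -.012 .0017 0;.3 -.0243 -.012 .0017 0;.3 -.0243 -.012 .0017 0;.3 -.0243 -.012 .0017 0;.3 -.0243 -.012 .0017 0;.3 0 0 0 0'
python3 -m jog '.3 0 0 0 0;.3 0 0 0 0;.3 0 0 0 0'
python3 - <<'E'
from h import *
plan(.618,.2558,.155,50)
c=snap('wrist');M=robot.read_state();m=R.from_rotvec(M['orientation']).as_matrix()
print(M['q'].round(2),topix(c,M['tool_pos']+m@[0,0,.045]),topix(c,[.620,.2522,.043]))
cv2.imwrite('pics/c9.png',c['color'][:,:,::-1])
E
```

```text
t: 22.53
tool_pos: [0.6209, 0.2514, 0.1802]
orientation: [1.071, 2.901, -0.073]
force: [0.5, 0.1, -1.7]
opening: 0.0423
gripper_force: 29.9
t: 22.78
tool_pos: [0.6186, 0.2572, 0.1802]
orientation: [1.061, 2.907, -0.07]
force: [-0.3, 0.5, -2.1]
opening: 0.0419
gripper_force: 29.9
t 22.78 shift mm [ 1.1 -0.8 25.2] turn -0.1 tcp [0.6186 0.2572 0.1802] open 0.0419 F [-0.3  0.5 -2.1] grip 29.9
[ 0.35  0.4   1.4  -0.07  1.33 -0.51] (np.float64(253.66535141550267), np.float64(263.8983865213764)) (np.float64(254.8422326239045), np.float64(198.98630719089127))
```

View pics/c9.png

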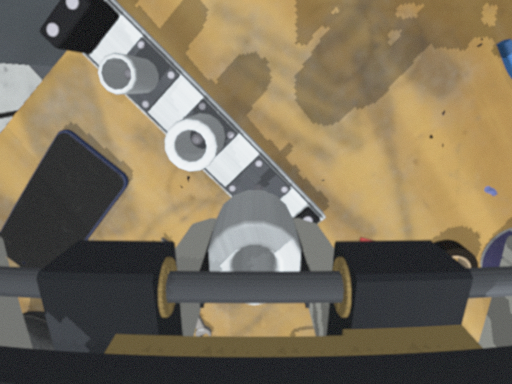

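The sleeve is centred in the grip (ring at about (255,264) against (254,264) predicted). The far plate is free at about (258,180), and the other two sleeves stand on their posts. Now lowering.

```bash
python3 -m jog '.3 -.0004 -.0013 0 0;.3 .001 .0003 .015 0;.3 .001 .0003 .015 0;.3 .0008 .0003 .013 0;.3 0 0 0 0;.3 0 0 0 0'
python3 - <<'E'
from h import *
plan(.618,.2558,.11,50)
E
```

```text
t: 23.33
tool_pos: [0.6168, 0.2545, 0.1346]
orientation: [1.061, 2.91, -0.074]
force: [-0.3, 0.4, -1.9]
opening: 0.0421
gripper_force: 29.9
t 23.33 shift mm [ 1.3  2.4 24.5] turn -0.1 tcp [0.6168 0.2545 0.1346] open 0.0421 F [-0.3  0.4 -1.9] grip 29.9
```

```bash
python3 -m jog '.3 -.0002 .0017 0 0;.3 .0005 .0002 .01 0;.3 .0005 .0002 .008 0;.3 .0004 .0002 .0065 0;.3 0 0 0 0;.3 0 0 0 0;.3 0 0 0 0'
python3 - <<'E'
from h import *
plan(.618,.2558,.1045,50)
E
```

```text
t: 23.92
tool_pos: [0.6195, 0.256, 0.1126]
orientation: [1.06, 2.907, -0.07]
force: [0.2, 1.6, -1.1]
opening: 0.0416
gripper_force: 29.9
t 23.92 shift mm [ 1.5 -0.9  8.1] turn -0.1 tcp [0.6195 0.256  0.1126] open 0.0416 F [ 0.2  1.6 -1.1] grip 29.9
```

```bash
python3 -m jog '.3 .0008 -.0008 0 0;.3 0.0002 0 .003 0;.3 .0002 0 .002 0;.3 0 0 .0015 0;.3 0 0 0 0;.3 0 0 0 0'
python3 -m jog '.3 0 0 .001 0;.3 0 0 .001 0;.3 0 0 0 0;.3 0 0 0 0'
python3 - <<'E'
from h import *
plan(.618,.2558,.1045,50)
E
```

```text
t: 24.42
tool_pos: [0.6181, 0.2558, 0.1059]
orientation: [1.06, 2.907, -0.07]
force: [0.7, -0.4, -2.6]
opening: 0.042
gripper_force: 29.9
t: 24.75
tool_pos: [0.6185, 0.2558, 0.1049]
orientation: [1.06, 2.906, -0.069]
force: [-3.2, -1.0, 4.8]
opening: 0.0419
gripper_force: 29.9
t 24.75 shift mm [ 0.4 -0.3  0.4] turn -0.1 tcp [0.6185 0.2558 0.1049] open 0.0419 F [-3.2 -1.   4.8] grip 29.9
```

```bash
python3 -m jog '.65 0 0 0 0;.65 0 0 0 0;.65 0 0 0 0;.65 0 0 0 0;.65 0 0 0 0;.65 0 0 0 0'
python3 -m jog '.65 -.001 0 -.02 0;.65 -.0015 0 -.03 0;.65 -.0015 -.0005 -.03 0;.65 -.002 0 -.035 0;.8 0 0 -.03 0;.8 0 0 -.02 0;.8 0 0 0 0;.8 0 0 0 0;.8 0 0 0 0'
python3 - <<'E'
from h import *
plan(.618,.2558,.1045,50)
w=snap('wrist');t=snap('top');s=snap('scene')
a=cv2.resize(w['color'][:290,:,::-1],(400,226));b=cv2.resize(s['color'][160:290,200:360,::-1],(400,325))
cv2.imwrite('pics/c10.png',np.vstack([a,b]))
E
```

```text
t: 25.25
tool_pos: [0.6183, 0.2557, 0.104]
orientation: [1.06, 2.907, -0.07]
force: [0.7, -0.8, 0.2]
opening: 0.0602
gripper_force: 0.0
t: 26.0
tool_pos: [0.6174, 0.2609, 0.2678]
orientation: [1.06, 2.908, -0.071]
force: [-0.7, -0.2, -0.5]
opening: 0.0741
gripper_force: 0.0
t 26.0 shift mm [  5.9   1.  163.3] turn -0.1 tcp [0.6174 0.2609 0.2678] open 0.0741 F [-0.7 -0.2 -0.5] grip 0.0
```

View pics/c10.png

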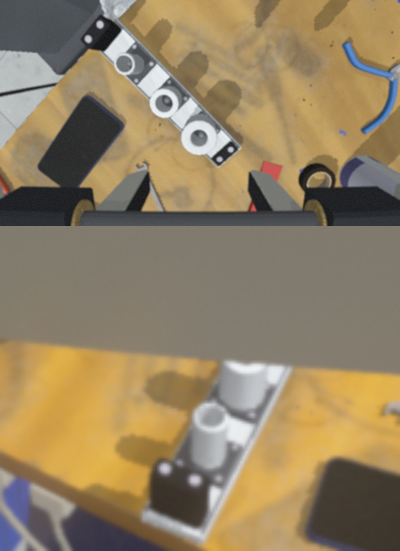

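All three sleeves stand over their posts in order from the block: narrow (124,64), middle (164,102), wide (199,138). The gripper is well clear, so I'll hand in.

```bash
python3 -c "
from plant import robot
print(robot.close_job())"
```

```text
the job is handed in; nothing more can be done
None
```

I put all three sleeves back on the rail in order (narrow next to the end block, middle, then wide), each down on its foot plate and released, and handed the job in at about 26 s; the hand-in returned no verdict.

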